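# Lift the brass seal stamp out of the blast cabinet

### The job

The brass seal stamp has been blasted and stands on a pedestal under one of the two round ports in the roof of the blue cabinet. Reach down through that port, lift the brass stamp out and stand it gently, upright, in the middle of the cork pad on the log stump, then let go; leave the silver-grey stamp standing on its own pedestal in the cabinet.

Things in the scene. Friction and masses are not known exactly. Their poses are not given: they have to be found in the camera images.
- brass_stamp: The stamp to move: turned yellow brass, round about its z axis (up), 95 mm tall, about 0.3 kg. Origin: centre of its underside. Foot 40 mm diameter, thin 14 mm stem, then a straight cylindrical grip of 28 mm diameter from 58 to 95 mm height: hold it there, about 78 mm up. Starts upright on one of the cabinet's two pedestals, at most 9 mm off the port's centre.
- steel_stamp: A stamp of the same shape and size in silver-grey metal, standing on the cabinet's other pedestal; to be left alone. Origin at the centre of its underside, z up.
- cabinet: Fixed blue cabinet with clear sides, 220 (x) by 400 (y) by 150 mm high. Origin: centre of its underside, z up. Its flat 6 mm roof (top at 150 mm) has two round open ports, 150 mm diameter, black rims, centred at x = 0, y = -95 and +95 mm. Under each port's centre a 64 mm round pedestal, top 50 mm above the bench; a stamp on it ends 5 mm below the roof's top. 36 mm pipe stub on its -x side.
- stump: Fixed round log stump, 130 mm diameter, on the bench at the cabinet's left or right. Origin at the centre of its underside, z up. In the middle of its top is a round cork pad of 84 mm diameter, whose upper face is 70 mm above the bench.
There are look-alikes about, which are no part of the job. Leave any black look-alike of the brass_stamp alone.

How it is judged:
By the outcome, as a careful person would: the job done as asked, in the order asked, and still so for the second after the job is handed in, with the robot touching nothing.
It also fails if it takes over 40 s, if anything falls off the work surface, if the arm or the gripper's body presses on something with over 40 N, if the wrist force passes 120 N, or if a joint passes its speed limit or range.

### The arm

A 6-joint arm with a two-finger parallel gripper is mounted at the origin on the work surface. World frame = base frame: x ahead of the robot, y to its left, z up, the work surface at z = 0. Lengths are in m, angles in degrees, forces in N, time in s.
With the tool pointing down it reaches from about 0.325 to 0.85 m from the base axis. Payload 15.5 kg.
Tool frame: the origin (TCP) lies at the very end of the fingers, on their centre line; the grasp point (between the pads) lies arm.grip_depth behind it (arm.grip_depth is the distance from the TCP to the grasp point, in m); z points along the fingers, y is the direction in which the jaws open and shut (so a half turn about z gives the same grasp; the last joint's range is limited). The gripper opens to 91 mm and grips with 3 to 60 N. Pads are 32 mm wide; open, the fingers measure 118 mm over their backs; the gripper's body (76 mm by 178 mm) begins 60 mm behind the grasp point.
Start: joints at [69.299, 28.281, 77.091, -0, 74.628, -5.472], TCP at [0.164, 0.603, 0.214] pointing down, gripper open.
Joint ranges: [-166.48, 166.48], [-47.26, 123.95], [12.59, 153.08], [-70.14, 250.14], [6.76, 159.57], [-176.63, 176.63]. Speed limits (degrees/s): [108.29, 108.29, 147.25, 172.46, 172.46, 172.46].

### API

Orientations are given as a 3x3 rotation matrix whose columns are the frame's x, y, z axes.
In Python, from rig import arm gives the robot as it stands. Calls block until the motion is done:
- arm.move_to(position, orientation): joint-space move of the TCP to a pose.
- arm.move_l(position, orientation=None, feed=0.15): straight line of the TCP; orientation=None keeps the orientation; feed is the mean speed in m/s.
- arm.move_joints(angles): joint-space move.
- arm.grip(opening): finger opening in m; the grip force is fixed at half the most; returns when the fingers have stopped.
- arm.sleep(seconds).
- arm.solve_ik(position, orientation): joint angles nearest the present ones, or None.
- arm.snapshot(name): name is "scene" or "top"; returns the picture (400x640x3 uint8, red, green, blue); there is no depth.
- arm.get_calibration(name): a dict with "intrinsics" (3x3 intrinsics, pixels), "k1" (the pictures are not rectified: a ray, as slopes to the right and down, at radius r is drawn at 1 + k1 r^2 times it, then the intrinsics apply), "cam_to_world" (4x4, takes a point from camera to world coordinates). Camera axes: x right, y down, z forward; pixel columns grow to the right and rows downward; lengths in m; the calibration is good to about 2 mm. A picture is of the moment at which its call begins. get_calibration takes no time and is no camera call.
A pose or a line that the arm cannot do raises arm.Unreachable and nothing moves.
- arm.sign_off(): hands the job in, once; it reports no verdict.
Readings, each from a call of its own:
- arm.current_t(): time.
- arm.current_joint_positions(): joint angles.
- arm.current_dq(): joint speeds.
- arm.current_tau(): joint torques, N m.
- arm.current_ee_pos(): TCP position.
- arm.current_tool_rot(): TCP orientation.
- arm.current_force(): force on the tool from outside, world axes, zero at the start.
- arm.current_torque(): the same for the moment, N m.
- arm.current_width(): finger opening in m.
Only numpy, scipy, OpenCV 4.12 (cv2) and the standard library are available. Lean on these libraries where they do the work, as an engineer would, in place of code of your own. Each camera call takes 0.05 s, during which the arm holds its last target.

## Working session

There is one attempt and no reset: what is moved stays moved. The work goes in short steps, each a Python script; the robot and the scene stay as the last script left them, time stands still between calls to the robot, and variables do not carry over. Pictures are saved under pics/ and viewed, and the job is handed in when it is done.

```bash
mkdir -p pics; ls; python3 - <<'E'
from rig import arm
import cv2,numpy as np
for n in("scene","top"):
    im=arm.snapshot(n); cv2.imwrite(f"pics/{n}0.png",im[...,::-1]); c=arm.get_calibration(n); print(n,c)
print(arm.grip_depth,arm.current_t(),arm.current_width()); print(arm.current_tool_rot())
E
```

```text
pics
scene {'intrinsics': array([[407.79187998,   0.        , 313.62279783],
       [  0.        , 407.79187998, 194.70522726],
       [  0.        ,   0.        ,   1.        ]]), 'k1': 0.029047293314934598, 'cam_to_world': array([[-4.25994899e-01,  6.73138569e-01, -6.04493849e-01,
         1.07826126e+00],
       [ 9.04725527e-01,  3.16759396e-01, -2.84842422e-01,
         2.34622868e-01],
       [-2.59314123e-04, -6.68242435e-01, -7.43943534e-01,
         6.87555273e-01],
       [ 0.00000000e+00,  0.00000000e+00,  0.00000000e+00,
         1.00000000e+00]])}
top {'intrinsics': array([[393.39579066,   0.        , 322.99694288],
       [  0.        , 393.39579066, 203.80751796],
       [  0.        ,   0.        ,   1.        ]]), 'k1': 0.032678488934602984, 'cam_to_world': array([[-0.01229363, -0.99578345,  0.09090762,  0.50569075],
       [-0.99992153,  0.01246169,  0.00128136, -0.00171923],
       [-0.00240882, -0.09088473, -0.99585851,  0.8117309 ],
       [ 0.        ,  0.        ,  0.        ,  1.        ]])}
0.0188 0.1 0.09099013081168532
[[-9.64883350e-01  2.62678543e-01 -3.22365175e-04]
 [ 2.62678732e-01  9.64882903e-01 -9.31708366e-04]
 [ 6.63048498e-05 -9.83668365e-04 -9.99999514e-01]]
```

View pics/scene0.png

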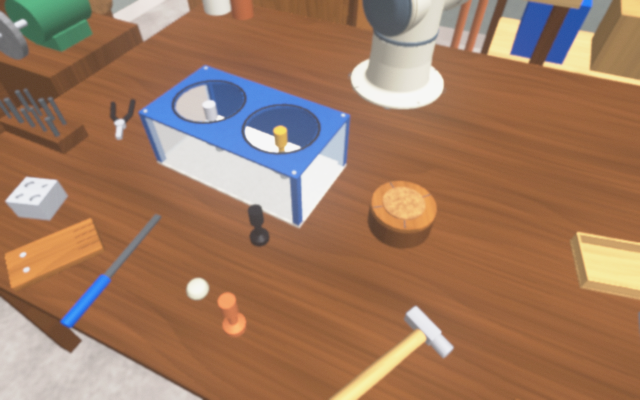

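View pics/top0.png

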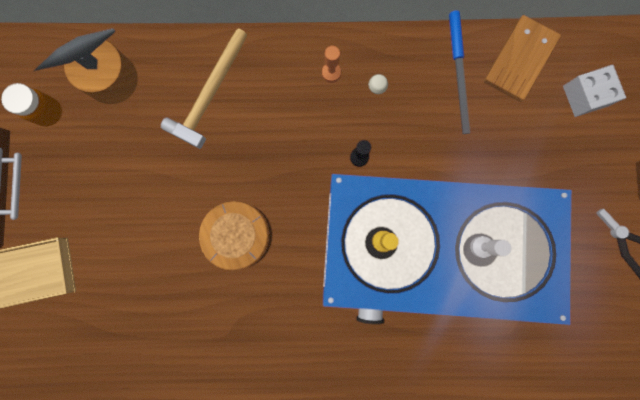

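Candidates in the top view:
- Yellow stamp under the left port, about (385,241): matches the description (brass).
- Silver-grey stamp under the right port, about (490,247): leave alone.
- Black look-alike on the bench, about (361,153): leave alone.
- Orange-copper look-alike on the bench, about (331,63): leave alone.

I choose (385,241). The stump is at (234,235).

```bash
cat > h.py <<'E'
import cv2,numpy as np
from rig import arm
def ray(n,uv):
    c=arm.get_calibration(n);K=c["intrinsics"];T=c["cam_to_world"]
    d=np.array([c["k1"],0,0,0,0.])
    p=cv2.undistortPoints(np.array([[uv]],float),K,d)[0,0]
    return T[:3,3],T[:3,:3]@np.array([p[0],p[1],1])
def onz(n,uv,z):
    o,r=ray(n,uv);return o+r*(z-o[2])/r[2]
def cross(a,b):
    (o,d),(p,e)=a,b
    d=d/np.linalg.norm(d);e=e/np.linalg.norm(e)
    s,t=np.linalg.lstsq(np.c_[d,-e],p-o,rcond=None)[0]
    return (o+s*d+p+t*e)/2,np.linalg.norm(o+s*d-p-t*e)
E
python3 - <<'E'
from h import *
t=cv2.imread("pics/top0.png");s=cv2.imread("pics/scene0.png")
a=cv2.resize(t[180:320,330:570],None,fx=3,fy=3,interpolation=2);b=cv2.resize(s[60:240,140:440],(700,420),interpolation=2)[:, :720]
cv2.imwrite("pics/c1.png",a);cv2.imwrite("pics/c2.png",b)
for n,im,win in(("top",t,(330,180,450,310)),("scene",s,(240,100,320,160))):
    h=cv2.cvtColor(im,cv2.COLOR_BGR2HSV);m=cv2.inRange(h,(18,110,90),(35,255,255))
    z=np.zeros_like(m);x0,y0,x1,y1=win;z[y0:y1,x0:x1]=m[y0:y1,x0:x1]
    c=max(cv2.findContours(z,0,1)[0],key=cv2.contourArea)
    print(n,"brass",cv2.boundingRect(c),cv2.contourArea(c),cv2.minAreaRect(c))
    # roof blue
    m=cv2.inRange(h,(105,120,80),(125,255,255))
    c=max(cv2.findContours(m[:, :],0,1)[0],key=cv2.contourArea);print("blue",cv2.boundingRect(c),cv2.minAreaRect(c))
# port holes in top: holes in the blue mask
h=cv2.cvtColor(t,cv2.COLOR_BGR2HSV);m=cv2.inRange(h,(105,120,80),(125,255,255))
cs,hi=cv2.findContours(m,cv2.RETR_CCOMP,1)
for c,k in zip(cs,hi[0]):
    if k[3]>=0 and cv2.contourArea(c)>2000:
        e=cv2.fitEllipse(c);print("port",e,onz("top",e[0],.15))
E
```

```text
top brass (372, 230, 26, 22) 422.0 ((384.5, 240.5), (21.0, 25.0), 90.0)
blue (324, 174, 154, 140) ((399.7410888671875, 244.62435913085938), (146.0564422607422, 132.37701416015625), 4.085616588592529)
scene brass (274, 126, 13, 25) 196.5 ((280.0, 138.0), (24.0, 12.0), 90.0)
blue (140, 67, 209, 155) ((238.6980743408203, 126.91039276123047), (191.51693725585938, 116.75823974609375), 25.85186195373535)
port ((390.3010559082031, 243.46896362304688), (98.01813507080078, 99.81220245361328), 130.28665161132812) [ 0.49815009 -0.11249848  0.15      ]
```

View pics/c1.png

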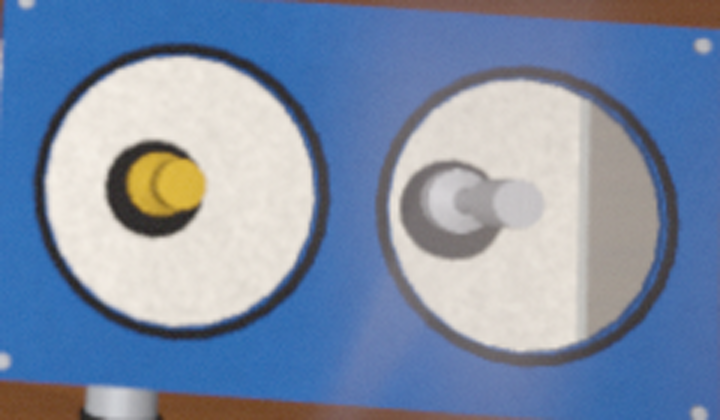

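View pics/c2.png

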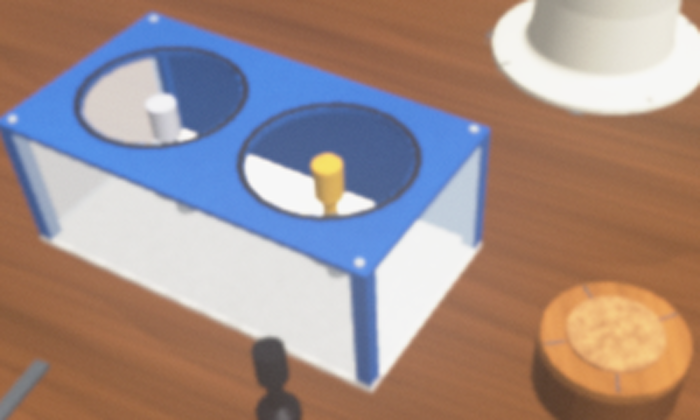

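```bash
python3 - <<'E'
from h import *
t=cv2.imread("pics/top0.png");s=cv2.imread("pics/scene0.png")
u=(389.8,241.3);v=(280.1,130.6)
print("stamp top",onz("top",u,.145),onz("scene",v,.145),cross(ray("top",u),ray("scene",v)))
# right port, screws/roof corners by black rims
for n,im,w in(("top",t,(190,190,280,280)),("scene",s,(360,170,445,260))):
    x0,y0,x1,y1=w; c=cv2.resize(im[y0:y1,x0:x1],None,fx=6,fy=6,interpolation=2);cv2.imwrite(f"pics/st_{n}.png",c)
    h=cv2.cvtColor(im,cv2.COLOR_BGR2HSV); print(n,h[235,234] if n=="top" else h[202,403])
    m=cv2.cvtColor(c,cv2.COLOR_BGR2HSV); print([m[m.shape[0]//2,x].tolist() for x in range(30,m.shape[1],40)])
E
python3 - <<'E'
import cv2,numpy as np
a=cv2.imread("pics/st_top.png");b=cv2.imread("pics/st_scene.png")
cv2.imwrite("pics/st.png",cv2.resize(np.hstack([a[:510,:],b[:510,:]]),None,fx=.76,fy=.76))
print(a.shape,b.shape)
E
```

```text
stamp top [ 0.50173441 -0.11259853  0.145     ] [ 0.50491868 -0.112576    0.145     ] (array([ 0.50197708, -0.11362628,  0.14236734]), np.float64(0.0012738292944231807))
top [ 15 130 185]
[[13, 164, 126], [16, 163, 196], [16, 162, 190], [16, 126, 200], [15, 131, 177], [16, 127, 190], [15, 129, 184], [15, 133, 176], [15, 128, 171], [15, 139, 178], [15, 168, 184], [14, 170, 93], [12, 155, 122]]
scene [ 17 125 239]
[[12, 138, 151], [12, 115, 102], [14, 156, 220], [14, 157, 223], [14, 141, 203], [16, 125, 236], [19, 116, 244], [17, 123, 241], [16, 128, 236], [15, 158, 233], [16, 158, 234], [12, 150, 161]]
(540, 540, 3) (540, 510, 3)
```

View pics/st.png

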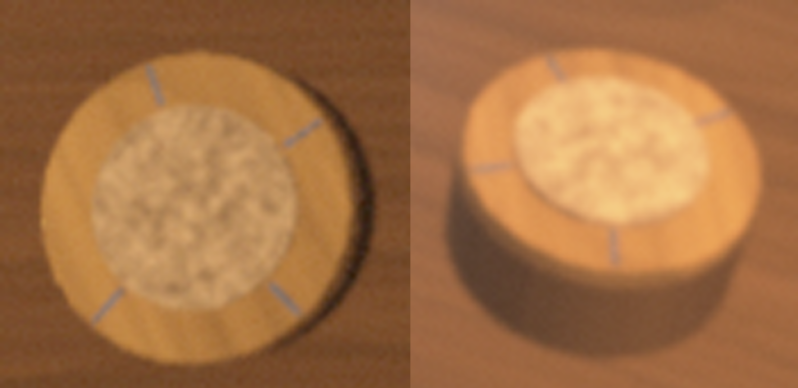

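```bash
python3 - <<'E'
from h import *
P=[]
for n,w in(("top",(190,190,280,280)),("scene",(360,170,445,260))):
    im=cv2.imread(f"pics/{n}0.png");x0,y0,x1,y1=w
    c=cv2.GaussianBlur(cv2.resize(im[y0:y1,x0:x1],None,fx=4,fy=4,interpolation=2),(0,0),4)
    h=cv2.cvtColor(c,cv2.COLOR_BGR2HSV);m=cv2.inRange(h,(0,0,160),(40,145,255))
    m=cv2.morphologyEx(m,cv2.MORPH_OPEN,np.ones((25,25)))
    k=max(cv2.findContours(m,0,1)[0],key=cv2.contourArea);e=cv2.fitEllipse(cv2.convexHull(k))
    uv=((e[0][0]+.5)/4-.5+x0,(e[0][1]+.5)/4-.5+y0);P.append(ray(n,uv));print(n,uv,np.array(e[1])/4,onz(n,uv,.07))
print(cross(*P))
for p in([.5025,-.1125,.3],[.5025,-.1125,.109]):
  for a in(0,90,-90,180):
    c,s=np.cos(np.radians(a)),np.sin(np.radians(a))
    R=np.array([[c,s,0],[s,-c,0],[0,0,-1.]])
    q=arm.solve_ik(p,R);print(a,None if q is None else np.round(q,1))
E
```

```text
top (232.0715446472168, 235.34374237060547) [44.92988205 46.44988632] [0.51610205 0.17061625 0.07      ]
scene (403.4993209838867, 202.4441261291504) [33.22451401 45.39294815] [0.51879282 0.16955726 0.07      ]
(array([0.51644466, 0.1701836 , 0.06795353]), np.float64(0.001879094959869539))
0 [-19.3  14.8  84.9  -0.   80.3  70.7]
90 [-19.3  14.8  84.9  -0.   80.3 -19.3]
-90 [-19.3  14.8  84.9  -0.   80.3 160.7]
180 [ -19.3   14.8   84.9   -0.    80.3 -109.3]
0 [-19.3  27.4  99.5  -0.   53.2  70.7]
90 [-19.3  27.4  99.5  -0.   53.2 -19.3]
-90 [-19.3  27.4  99.5  -0.   53.2 160.7]
180 [ -19.3   27.4   99.5   -0.    53.2 -109.3]
```

```bash
python3 - <<'E'
from h import *
R=np.array([[0,1,0],[1,0,0],[0,0,-1.]])
arm.move_l([.164,.603,.30]);
arm.move_to([.5027,-.1127,.30],R);arm.grip(.06)
arm.move_l([.5027,-.1127,.175])
for n in("scene","top"): cv2.imwrite(f"pics/{n}1.png",arm.snapshot(n)[...,::-1])
print(arm.current_t(),arm.current_ee_pos(),arm.current_width(),arm.current_force())
s=cv2.imread("pics/scene1.png");cv2.imwrite("pics/c3.png",cv2.resize(s[40:240,160:400],(720,600),interpolation=2))
E
```

```text
5.35 [ 0.50324847 -0.11285771  0.17588852] 0.05975891241655691 [0.8996826  0.4164646  1.01639707]
```

View pics/c3.png

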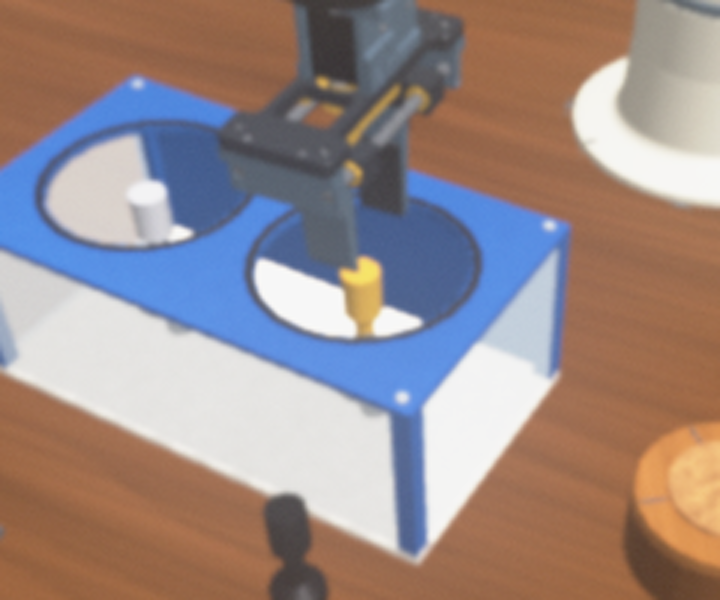

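View pics/top1.png

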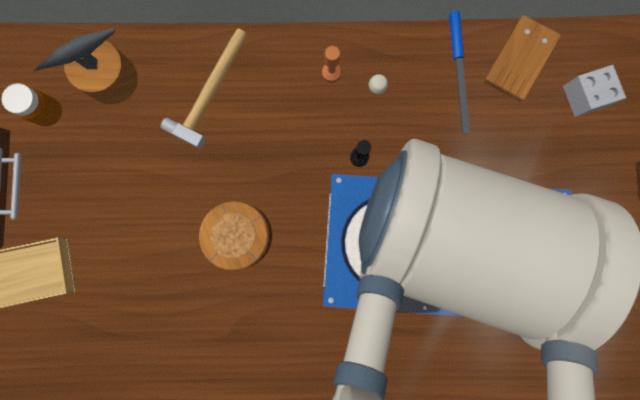

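The scene crop shows the brass grip's top at about (361,270). The two fingertips straddle it, and their midpoint projects to about (360,267), so they are aligned. Next I descend through the port.

```bash
python3 - <<'E'
from h import *
arm.move_l([.5027,-.1127,.109],feed=.08)
print(arm.current_ee_pos(),arm.current_force())
arm.grip(.02);print("w",arm.current_width(),arm.current_force())
p=arm.current_ee_pos()
arm.move_l([p[0],p[1],p[2]+.02],feed=.06);print(arm.current_width(),arm.current_force())
arm.move_l([p[0],p[1],.29],feed=.12)
arm.sleep(.1);print(arm.current_t(),arm.current_width(),arm.current_force(),arm.current_ee_pos())
for n in("scene","top"): cv2.imwrite(f"pics/{n}2.png",arm.snapshot(n)[...,::-1])
E
```

```text
[ 0.50297882 -0.11280402  0.10936696] [0.59967406 0.07245614 0.95797047]
w 0.027081307579927324 [0.18695664 0.29528644 2.53392086]
0.0270044332099063 [ 0.04224984 -0.11333188 -4.05569443]
9.0 0.027040989442258412 [ 0.04092646 -0.49179186 -2.78872024] [ 0.50245881 -0.11262285  0.28940553]
```

View pics/scene2.png

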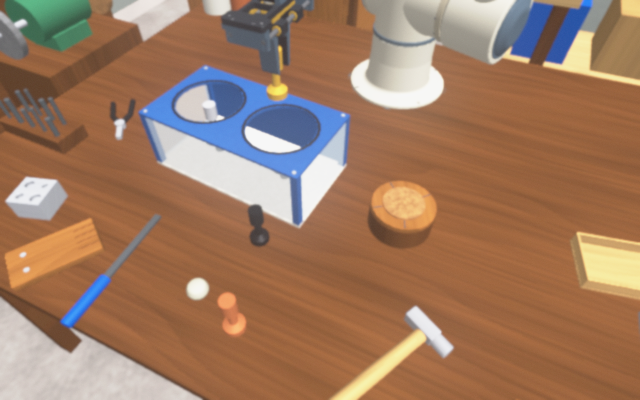

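The brass stamp is held upright, with its foot at about (277,91), clear of the roof. The grey stamp is still at (210,110). Now I carry it to the cork.

```bash
python3 - <<'E'
from h import *
R=np.array([[0,1,0],[1,0,0],[0,0,-1.]])
arm.move_to([.5168,.1703,.29],R)
arm.move_l([.5168,.1703,.165],feed=.12)
arm.sleep(.2);print(arm.current_t(),arm.current_width(),arm.current_force(),arm.current_ee_pos())
for n in("scene","top"): cv2.imwrite(f"pics/{n}3.png",arm.snapshot(n)[...,::-1])
s=cv2.imread("pics/scene3.png");cv2.imwrite("pics/c4.png",cv2.resize(s[80:260,300:500],(660,594),interpolation=2))
E
```

```text
11.5833 0.027035138350422473 [ 0.4357597  -0.28677403 -3.14544953] [0.5170616  0.17035333 0.16549971]
```

View pics/c4.png

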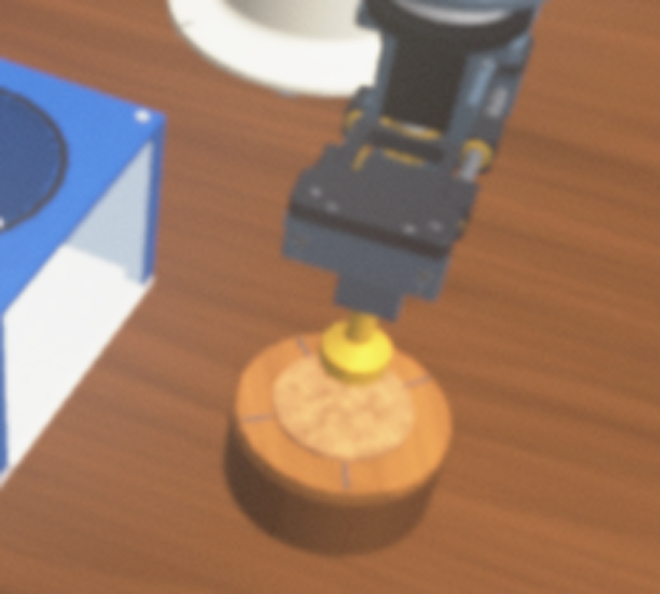

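The stamp hangs upright with its foot at crop (357,352), above the cork at (344,402). I'll lower it until contact.

```bash
python3 - <<'E'
from h import *
arm.move_l([.5168,.1703,.134],feed=.06);arm.sleep(.15)
f0=arm.current_force()[2];z=.134;print(f0)
while z>.124:
    z-=.0007;arm.move_l([.5168,.1703,z],feed=.02);arm.sleep(.05)
    f=arm.current_force()[2]
    if f-f0>2.0: break
print(arm.current_t(),z,arm.current_ee_pos(),f)
cv2.imwrite("pics/scene4.png",arm.snapshot("scene")[...,::-1])
s=cv2.imread("pics/scene4.png");cv2.imwrite("pics/c5.png",cv2.resize(s[140:260,340:470],(650,600),interpolation=2))
E
```

```text
-2.0428014611066554
14.9 0.12839999999999996 [0.51703371 0.1703376  0.12903616] 9.053214660893765
```

View pics/c5.png

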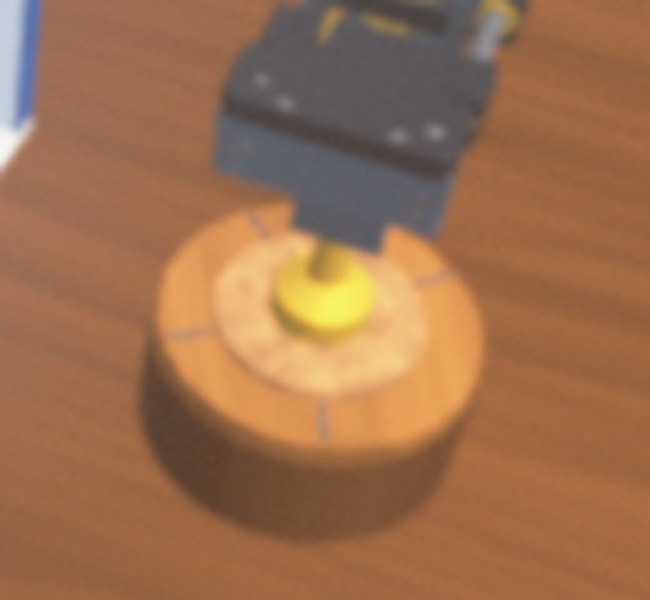

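Contact is made, and the foot is centred on the cork: foot underside at about (323,308), cork centre at about (321,313). I'll release and retreat.

```bash
python3 - <<'E'
from h import *
arm.grip(.07);print(arm.current_width(),arm.current_force())
arm.move_l([.5168,.1703,.29],feed=.1)
R=np.array([[0,1,0],[1,0,0],[0,0,-1.]])
arm.move_to([.3,.45,.30],R);arm.sleep(.3)
print(arm.current_t())
for n in("scene","top"): cv2.imwrite(f"pics/{n}5.png",arm.snapshot(n)[...,::-1])
s=cv2.imread("pics/scene5.png");t=cv2.imread("pics/top5.png")
cv2.imwrite("pics/c6.png",np.hstack([cv2.resize(s[140:260,340:470],(400,370),interpolation=2),cv2.resize(t[180:290,180:290],(370,370),interpolation=2)]))
E
```

```text
0.07004098424879086 [-0.5351469   0.87880762 -0.3784676 ]
19.1417
```

View pics/c6.png

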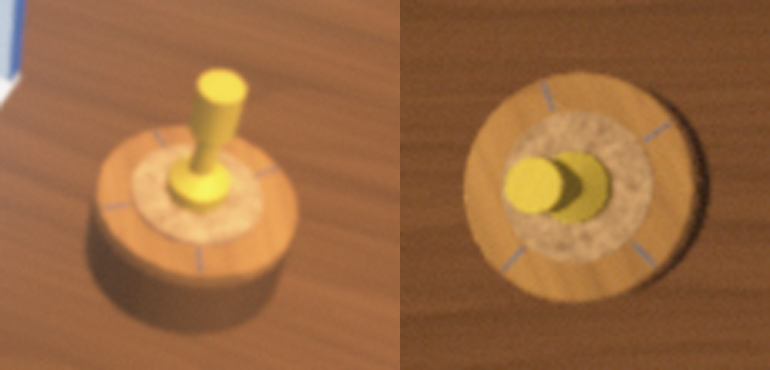

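View pics/top5.png

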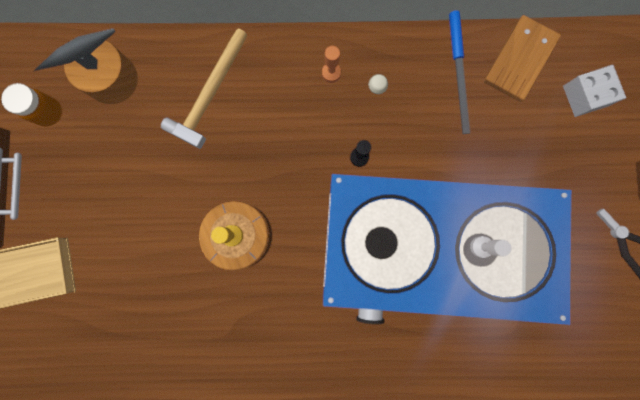

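```bash
python3 - <<'E'
from h import *
k=110/370
u=(134*k+179.8,185*k+179.8);v=(222*130/400+340,87*120/370+140)
print(onz("top",u,.165),onz("scene",v,.165),cross(ray("top",u),ray("scene",v)))
arm.sign_off();print(arm.current_t())
E
```

```text
[0.51593103 0.16882994 0.165     ] [0.5182663  0.16960211 0.165     ] (array([0.51597372, 0.16936266, 0.16287588]), np.float64(5.6121379634955444e-05))
the job is handed in; nothing more can be done
the job is handed in; nothing more can be done
```

The brass stamp is standing upright in the middle of the cork pad, released. I lifted it out through the cabinet's +y port and handed the job in at about 19 s, with the arm well clear.

- **Position:** the two views put the stamp's top at (0.516, 0.169, 0.163). The cork centre measured (0.516, 0.170), so the stamp is within about 1–2 mm of the middle, which also shows it is upright.
- **Other objects:** in the last top picture the grey stamp still stands on its pedestal, and the black and orange look-alikes have not moved.
- **Disagreements:** single-view positions from the two cameras differ by 2–3 mm in x, and heights crossed from both views read 2–3 mm low. That is about the stated calibration error. Contact on the cork was about 11 N, a bit more than the 2 N I stopped at because the last step was stiff.

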